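# Find the supple expander drum by feel and press it into its abrasive band

## Task

Two of the three rubber expander drums on the bench have gone hard with age. Pinch them gently to find the one that is still supple, press that one down into the abrasive band in the loading block, without forcing it, until it sits fully home, and put the two hard ones in the scrap tray. Leave the other things on the bench where they are.

Things in the scene. Friction and masses are not known exactly. Their poses are not given: they have to be found in the camera images.
- expander_1: one of three outwardly identical loose expander drums, standing: grey-tan rubber 44 mm across on a steel hub 21.6 mm across and 60 mm high, with a 13 mm bore right through; red washer on top; about 95 g. Origin: centre of the hub's underside, z up along the bore. Six rubber segments over nearly the full height, middles at 0, 60, 120 .. deg from its x axis, 2 mm slits between
- expander_2: same make as expander_1. Firmness: each segment springs straight inward by up to 5 mm. In the supple drum a segment yields from 0.8 N and is fully in at 5.8 N, so that a pinch of 8 to 15 N on the middles of two opposite segments narrows it from 44 to about 33 mm (across slits only to about 40 mm). A hardened drum narrows by less than 2.5 mm under the same pinch
- expander_3: same make as expander_1. Neither looks nor places tell which of the three is supple: only a pinch does. 10 to 20 N is a gentle pinch, enough to lift a drum and press it home; more than 40 N a finger tears the rubber
- loading_block: fixed wooden plate 100 (x) x 86 (y) x 10 mm with an upright aluminium ring, 60 mm outside, top at 44 mm above the table, brass thumbscrew on its -x side (reaching 45 mm from the axis). Origin: on the table under the ring's axis; z up. The ring's mouth is a cone, 50.4 mm wide at the top, narrowing over 8 mm to the abrasive band below it: 41 mm inside, 22 mm high
- seat (a point): centre of the block's floor, 14 mm above the table, 30 mm below the ring's top: here the drum's underside must sit; z up. A 10 mm locating pin with a tapered nose stands on it, 42 mm high, and goes into the drum's bore. A supple drum slides in against a push of roughly 5 to 15 N, its segments closing by 1.5 mm; a hard one sticks in the cone. Pushing down with more than 30 N may do damage
- scrap_tray: open steel tray, fixed, 130 mm (its x) by 170 mm (its y), walls 2.5 mm thick and 28 mm high, floor 2.5 mm thick. Origin: centre of its underside; z up
- thickness_gauge: grey digital thickness gauge standing on its foot, 57 x 58 x 109 mm, loose bystander; origin at the centre of its underside
- blue_bottle: blue bottle with a pointed cap, 24 mm across, 82 mm high, standing, loose bystander; origin at the centre of its underside
- capped_vial: vial with a red cap, 39 x 36 x 60 mm, standing, loose bystander; origin at the centre of its underside
- pliers: yellow-handled pliers lying flat, 54 x 170 x 16 mm, long along their y, loose bystander; origin at the centre of the underside

How it is judged:
By the outcome, as a careful person would: the job done as asked, in the order asked, and still so for the second after the job is handed in, with the robot touching nothing.
It also fails if it takes over 72 s, if anything falls off the work surface, if the arm or the gripper's body presses on something with over 40 N, if the wrist force passes 120 N, or if a joint passes its speed limit or range.

## Robot

A 6-joint arm with a two-finger parallel gripper is mounted at the origin on a cart in front of the work surface, level with it; the furniture and walls round the work are solid. World frame = base frame: x ahead of the robot, y to its left, z up, the work surface at z = 0. Lengths are in mm, angles in degrees, forces in N, time in s.
With the tool pointing down it reaches from about 350 to 850 mm from the base axis. Payload 8.1 kg.
Tool frame: the origin (TCP) lies midway between the tips of the shut fingers; the grasp point (between the pads) lies 19 mm behind it (r.pinch_z is the distance from the TCP to the grasp point, in mm); z points along the fingers, y is the line along which they close (so a half turn about z gives the same grasp; the last joint's range is limited). The gripper opens to 85 mm and grips with 20 to 120 N. Pads are 22 mm wide; open, the fingers measure 114 mm over their backs; the gripper's body (76 mm by 85 mm) begins 54 mm behind the grasp point. The pads swing forward as they close: fully open they stand 13 mm farther back than shut.
Start: joints at [66.784, 7.471, 85.268, -0, 87.261, -4.893], TCP at [188.604, 569.591, 231.292] pointing down, gripper open.
Joint ranges: [-169.43, 169.43], [-51.17, 129.36], [1.28, 143.12], [-76.62, 256.62], [0, 156.53], [-152.29, 152.29]. Speed limits (degrees/s): [136.94, 136.94, 159.86, 180, 180, 180].

## Interface

Orientations are given as [roll, pitch, yaw] about the fixed x, y, z axes, in that order (R = Rz(yaw) Ry(pitch) Rx(roll)).
In Python, from bench import sensors, optics, job, r gives the robot as it stands.
- The arm moves only by the tool play_rows, never from a script. Its argument "motion" is a list that holds one entry, the list of rows, each a list of 6 numbers: the shift along the tool's x, y, z in cm, then the turn, a rotation vector about the tool's x, y, z in degrees. In form: [[[x, y, z, ax, ay, az], ...]]. A call has 1 to 5 rows; each row is the pose to reach, as a shift and turn from the pose commanded when the call began, along the tool's axes at that moment; what a row does not reach only later rows make up. A row lasts 1/10 s, in which the tool goes at most 50 mm and 8.59 degrees, less where a joint would pass 70% of its speed; a pose out of reach is approached as far as the arm can. A call with a gripper value outside its range is refused whole. "jaw" is the opening, from 0 (shut) to 1 (fully open), set as the call begins (left out, the last holds). The fingers move at their own pace and stop on an object; "squeeze" is the grip in N (left out, the last holds). Time passes only in rows, so rows that repeat a pose let the fingers close. It gives the time, the measured TCP pose, the force, the opening and the grip force at its end, in the units of the state.
- sensors.sense(): the state, without advancing time (a new reading comes with each control period).
- optics.snapshot(name): name is "scene" or "top" or "wrist"; returns a dict with "pixels" (480x640x3 uint8, red, green, blue), "mtx" (3x3 intrinsics, pixels), "R" (3x3) and "t" (3): a world point X has camera coordinates R X + t; the wrist camera has in their place "T_tool_cam" (4x4, takes a point from camera to tool coordinates, whose origin is the TCP and whose axes are the flange's). Camera axes: x right, y down, z forward; pixel columns grow to the right and rows downward; lengths in mm; the calibration is good to about 2 mm. A picture is of the moment at which its call begins: read the wrist's pose just before it. There is no depth.
- job.hand_in(): hands the job in; it is judged then, once.
The state is a dict: "time": time; "joint_pos": joint angles; "qd": joint speeds; "joint_efforts": joint torques, N m; "tool_pos": TCP position; "tcp_rot": TCP orientation; "ft_force": force on the tool from outside, world axes, zero at the start; "wrist_torque": the same for the moment, N m; "finger_gap": finger opening in mm; "grip_force": force on a finger pad.
Only numpy, scipy, OpenCV 4.12 (cv2) and the standard library are available. Lean on these libraries where they do the work, as an engineer would, in place of code of your own. Each camera call takes 0.05 s, during which the arm holds its last target. There are 200 camera calls.

## Working session

There is one attempt and no reset: what is moved stays moved. The work goes in short steps, Python scripts to look and compute and a tool call to move; the robot and the scene stay as the last step left them, time stands still between calls to the robot, and variables do not carry over. Pictures are saved under pics/ and viewed, at most 11 in all, crops included, and the job is handed in when it is done.

Besides the shell and the picture viewer there is one more tool, called by a JSON object that holds its "api" and its "payload", one argument or row to a line. play_rows: Moves the arm, as the interface text tells. Its arguments: {"type":"object","properties":{"motion":{"type":"array","items":{"type":"array","items":{"type":"array","items":{"type":"number"}}}},"jaw":{"type":"number"},"squeeze":{"type":"number"}},"required":["motion"]}

```bash
mkdir -p pics; ls; python3 - <<'E'
from bench import sensors, optics, job, r
import cv2,numpy as np
print(sensors.sense(), r.pinch_z)
for n in ("scene","top"):
    s=optics.snapshot(n); cv2.imwrite(f"pics/{n}0.png",s["pixels"][:,:,::-1]); print(n,s["mtx"].tolist(),s["R"].tolist(),s["t"].tolist())
s=optics.snapshot("wrist");print(s["mtx"],s["T_tool_cam"])
E
```

```text
pics
{'time': 0.0, 'joint_pos': array([ 6.67833481e+01,  7.51458107e+00,  8.53296674e+01,  2.82210825e-04,
        8.72609190e+01, -4.89456700e+00]), 'qd': array([-0.08565726, -0.01830641,  0.01867754, -0.03696849,  0.09494472,
       -0.1129365 ]), 'joint_efforts': array([-1.42778888e-03, -5.69384551e+01, -5.00552917e+01, -5.07595832e-04,
        1.48698053e-02,  1.40208246e-05]), 'tool_pos': array([188.39069609, 569.08074733, 230.24619997]), 'tcp_rot': array([-1.79895240e+02, -9.25397185e-03,  1.61677893e+02]), 'ft_force': array([ 0.522699  , -0.19335001,  0.15000433]), 'wrist_torque': array([ 0.03499412,  0.03202618, -0.00488212]), 'grip_force': 0.0, 'finger_gap': 85.42005859766044} 18.700000000000003
scene [[442.61801935302935, 0.0, 314.9899316813967], [0.0, 442.61801935302935, 240.39602590155135], [0.0, 0.0, 1.0]] [[0.772059800036709, -0.635377387599212, -0.014806771926304942], [-0.45324992595892916, -0.5341225469640135, -0.7136368890709758], [0.44552011153875204, 0.5576815221542453, -0.7003593006894548]] [-402.9965444328895, 280.99991542684785, 765.2212531424503]
top [[590.7994290339103, 0.0, 315.38224461851576], [0.0, 590.7994290339103, 232.57635124156806], [0.0, 0.0, 1.0]] [[0.02467718582269297, -0.9996491559330164, -0.00962296951466575], [-0.9985058224601044, -0.024177213224120527, -0.04900596773848964], [0.04875611769965656, 0.010817920462053458, -0.9987521281998523]] [-35.08318120990302, 508.00621558449205, 1315.627171052861]
[[378.35613856   0.         320.67298928]
 [  0.         378.35613856 241.22170281]
 [  0.           0.           1.        ]] [[-2.04638075e-04 -9.52884379e-01 -3.03333676e-01  7.72765927e+01]
 [ 9.99999973e-01 -1.60326231e-04 -1.70985656e-04 -6.62507619e-01]
 [ 1.14297215e-04 -3.03333703e-01  9.52884385e-01 -1.42311581e+02]
 [ 0.00000000e+00  0.00000000e+00  0.00000000e+00  1.00000000e+00]]
```

View pics/top0.png

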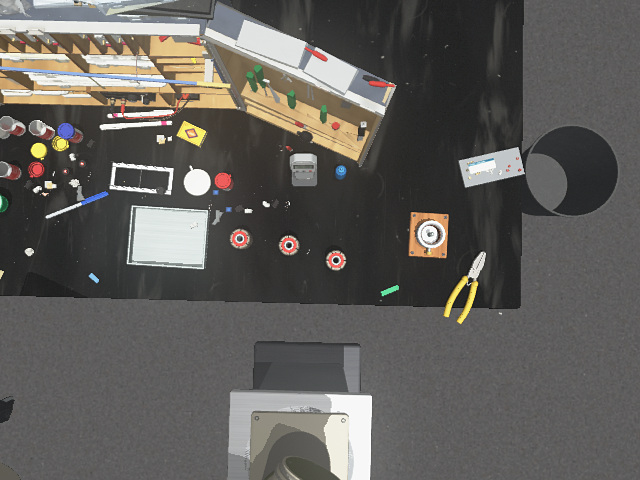

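View pics/scene0.png

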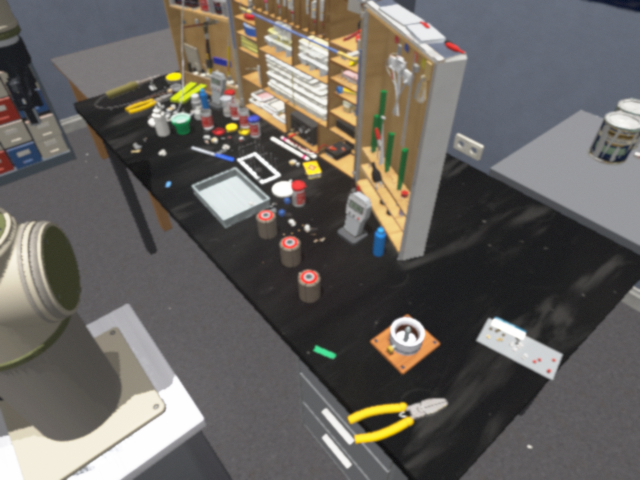

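The top view shows the drums at about (240,239), (289,245) and (336,260), the ring at (431,234), and the tray spanning (128-207, 206-268). The scene view agrees. Next I'll measure them.

```bash
cat > h.py <<'E'
from bench import sensors, optics, job, r
import cv2,numpy as np
from scipy.spatial.transform import Rotation as Ro
def cam(n):
    st=sensors.sense(); s=optics.snapshot(n)
    if n=="wrist":
        T=np.eye(4); T[:3,:3]=Ro.from_euler('xyz',st["tcp_rot"],degrees=True).as_matrix(); T[:3,3]=st["tool_pos"]
        M=np.linalg.inv(T@s["T_tool_cam"]); s["R"],s["t"]=M[:3,:3],M[:3,3]
    return s
def cast(s,px,z):
    d=s["R"].T@np.linalg.inv(s["mtx"])@np.array([px[0],px[1],1.]); c=-s["R"].T@s["t"]
    return c+d*(z-c[2])/d[2]
def proj(s,X):
    p=s["mtx"]@(s["R"]@np.array(X,float)+s["t"]); return p[:2]/p[2]
def go(pos,yaw):
    st=sensors.sense(); A=Ro.from_euler('xyz',st["tcp_rot"],degrees=True)
    B=Ro.from_euler('xyz',[180,0,yaw],degrees=True)
    d=A.inv().apply(np.array(pos,float)-st["tool_pos"])/10; w=(A.inv()*B).as_rotvec(degrees=True)
    print("row",np.round(d,2).tolist(),np.round(w,1).tolist(),"yaw now",round(st["tcp_rot"][2],1))
def red(s):
    h=cv2.cvtColor(s["pixels"],cv2.COLOR_RGB2HSV); m=cv2.inRange(h,(0,120,90),(9,255,255))|cv2.inRange(h,(172,120,90),(180,255,255))
    return m
E
python3 - <<'E'
from h import *
s=cam("top"); m=red(s)
for c in cv2.findContours(m,cv2.RETR_EXTERNAL,cv2.CHAIN_APPROX_NONE)[0]:
    x,y,w,h=cv2.boundingRect(c)
    if w>12 and 150<y<300 and 210<x<400:
        (u,v),rad=cv2.minEnclosingCircle(c); p=cast(s,(u,v),60); print("drum",u,v,rad,p.round(1))
print("tray",[cast(s,p,28).round(0)[:2].tolist() for p in ((131,206),(208,208),(205,269),(127,264))])
print("ring",cast(s,(431,234),44).round(1),[cast(s,p,10).round(0)[:2].tolist() for p in ((410,212),(448,213),(449,257),(409,256))])
go([430,90,260],180)
cv2.imwrite("pics/tc.png",cv2.resize(s["pixels"][190:290,210:460,::-1],(750,300),interpolation=cv2.INTER_CUBIC))
E
```

```text
drum 335.6176452636719 259.73529052734375 7.645465850830078 [448.7 -68.3  60. ]
drum 288.399169921875 244.8361358642578 7.634685516357422 [478.4  34.6  60. ]
drum 239.2117156982422 238.19369506835938 7.526111125946045 [490.2 141.7  60. ]
drum 224.0 180.5 9.708344459533691 [615.2 178.7  60. ]
tray [[557.0, 390.0], [557.0, 218.0], [421.0, 220.0], [428.0, 394.0]]
ring [ 510.2 -276.2   44. ] [[560.0, -235.0], [560.0, -320.0], [461.0, -323.0], [461.0, -234.0]]
row [-38.0, -37.91, -2.9] [-0.1, -0.0, -18.3] yaw now 161.7
```

View pics/tc.png

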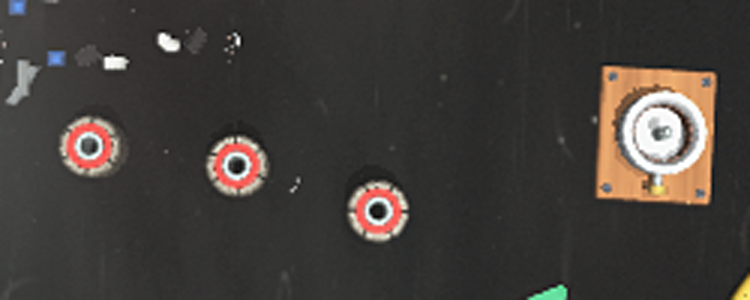

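The crop shows all three drums with dark slits visible around the red washers, and the block's thumbscrew facing the robot (-x side). I'll move above the drums for a close wrist view.

{"api": "play_rows", "payload": {
  "motion": [
    [[-4, -5, 0, 0, 0, -8], [-8, -9, 0, 0, 0, -16], [-11, -13, 0, 0, 0, -18.3], [-14, -16.5, 0, 0, 0, -18.3], [-14, -16.5, 0, 0, 0, -18.3]]
  ],
  "jaw": 1,
  "squeeze": 20
}}

```text
time: 0.7
tool_pos: [270.7, 365.6, 231.0]
tcp_rot: [-179.9, 0.0, 179.9]
ft_force: [-0.6, -0.1, -0.1]
finger_gap: 85.2
grip_force: 0.0
```

```bash
python3 -c "
from h import *
go([500,35,150],180)"
```

```text
row [-23.01, -32.99, 8.16] [-0.1, 0.0, -0.1] yaw now 179.9
```

{"api": "play_rows", "payload": {
  "motion": [
    [[-2.5, -3.5, 0.5, 0, 0, 0], [-5.5, -7.5, 1.5, 0, 0, 0], [-8.5, -11.5, 3, 0, 0, 0], [-11, -15.5, 4, 0, 0, 0], [-12, -17, 4, 0, 0, 0]]
  ]
}}

```text
time: 1.2
tool_pos: [390.2, 195.3, 189.5]
tcp_rot: [-179.9, -0.1, 179.8]
ft_force: [-0.0, 0.8, 0.6]
finger_gap: 85.1
grip_force: 0.0
```

{"api": "play_rows", "payload": {
  "motion": [
    [[-2.5, -3.5, 1, 0, 0, 0], [-5, -7, 2, 0, 0, 0], [-8, -11, 3, 0, 0, 0], [-11, -16, 4.1, 0, 0, 0], [-11, -16, 4.1, 0, 0, 0]]
  ]
}}

```text
time: 1.7
tool_pos: [500.5, 34.7, 149.0]
tcp_rot: [-179.9, -0.1, 179.8]
ft_force: [-0.8, 0.3, 0.1]
finger_gap: 85.7
grip_force: 0.0
```

{"api": "play_rows", "payload": {
  "motion": [
    [[0, 0, 0, 0, 0, 0], [0, 0, 0, 0, 0, 0]]
  ]
}}

```text
time: 1.9
tool_pos: [499.0, 39.5, 150.2]
tcp_rot: [180.0, -0.0, 180.0]
ft_force: [0.5, 0.3, 0.0]
finger_gap: 85.7
grip_force: 0.0
```

```bash
python3 - <<'E'
from h import *
s=cam("wrist"); print(sensors.sense()["tool_pos"],sensors.sense()["tcp_rot"])
cv2.imwrite("pics/w1.png",s["pixels"][:,:,::-1])
m=red(s); C=[]
for c in cv2.findContours(m,cv2.RETR_EXTERNAL,cv2.CHAIN_APPROX_NONE)[0]:
    if cv2.contourArea(c)>300:
        (u,v),rad=cv2.minEnclosingCircle(c); print(u,v,rad,cast(s,(u,v),60).round(1))
E
```

```text
[499.05003746  39.91711732 150.47177626] [ 1.79971523e+02 -8.61952766e-03 -1.79982490e+02]
475.8013610839844 233.19862365722656 26.351194381713867 [490.2 138.2  60. ]
310.154541015625 215.79751586914062 25.60805892944336 [478.6  32.1  60. ]
142.0 168.0 28.84450912475586 [448.7 -69.7  60. ]
```

View pics/w1.png

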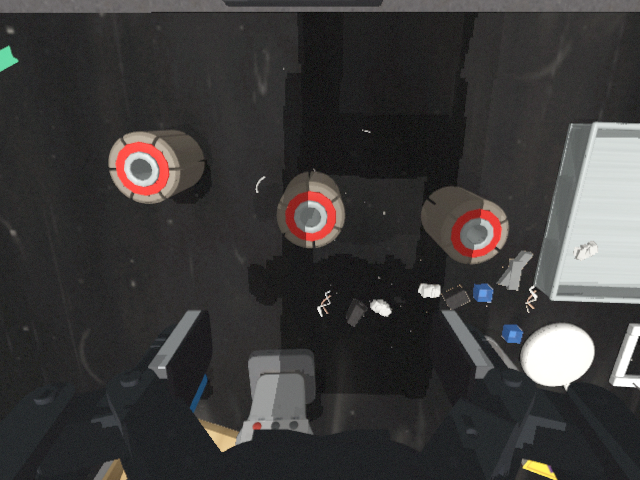

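The wrist view shows the drums at (142,168), (310,216) and (476,233), with radial slits visible in the rubber around each washer. I'll get the slit phases from an unwrapped ring.

```bash
cat >> h.py <<'E'
def slits(s,c,z=59,r0=18,r1=20.5):
    g=cv2.cvtColor(s["pixels"],cv2.COLOR_RGB2GRAY).astype(np.float32); a=np.arange(0,360,1.)
    P=np.zeros(360)
    for rr in np.arange(r0,r1,.4):
        uv=np.array([proj(s,[c[0]+rr*np.cos(t),c[1]+rr*np.sin(t),z]) for t in np.radians(a)],np.float32)
        P+=cv2.remap(g,uv[:,0].reshape(-1,1),uv[:,1].reshape(-1,1),cv2.INTER_LINEAR).ravel()
    P-=np.convolve(np.r_[P[-20:],P,P[:20]],np.ones(41)/41,'valid')
    F=P.reshape(6,60).clip(-1e9,0).sum(0); F=np.convolve(np.r_[F[-2:],F,F[:2]],np.ones(5),'valid')
    return F.argmin(), np.round(F/-F.min(),1)[::3], [int(np.argmin(P[k*60:k*60+60])) for k in range(6)]
E
python3 - <<'E'
from h import *
s=cam("wrist"); print(sensors.sense()["tool_pos"])
m=red(s)
for c in cv2.findContours(m,cv2.RETR_EXTERNAL,cv2.CHAIN_APPROX_NONE)[0]:
    if cv2.contourArea(c)>300:
        k=cv2.fitEllipse(cv2.convexHull(c)); p=cast(s,k[0],60); print(k,p.round(1)); 
        for z in (57,59): print(slits(s,p,z))
E
```

```text
[499.11269652  40.16466117 150.61471498]
((474.96942138671875, 232.88803100585938), (46.355220794677734, 52.57241439819336), 55.5939826965332) [490.  138.1  60. ]
(np.int64(54), array([-0.3, -0.1, -0. , -0. , -0. , -0. , -0. , -0. , -0. , -0. , -0. ,
       -0. , -0. , -0. , -0. , -0. , -0.2, -0.7, -1. , -0.7]), [55, 51, 53, 0, 58, 58])
(np.int64(55), array([-0.2, -0.1, -0.1, -0. , -0. , -0. , -0. , -0. , -0. , -0. , -0. ,
       -0. , -0. , -0. , -0. , -0.1, -0.1, -0.4, -1. , -0.7]), [55, 54, 55, 0, 55, 56])
((309.4192810058594, 215.3829345703125), (49.53881072998047, 50.93675994873047), 94.97694396972656) [478.5  32.1  60. ]
(np.int64(5), array([-0.3, -0.9, -0.9, -0.4, -0.1, -0.1, -0. , -0. , -0. , -0. , -0. ,
       -0. , -0.1, -0.1, -0.1, -0.1, -0.1, -0. , -0. , -0. ]), [6, 3, 3, 5, 8, 43])
(np.int64(5), array([-0.1, -0.7, -1. , -0.4, -0.1, -0.1, -0. , -0. , -0. , -0. , -0. ,
       -0. , -0.1, -0.1, -0.1, -0.1, -0.1, -0. , -0. ,  0. ]), [6, 4, 4, 5, 6, 43])
((141.48899841308594, 167.66184997558594), (49.79233169555664, 57.147247314453125), 136.33737182617188) [448.7 -69.8  60. ]
(np.int64(31), array([-0. , -0. , -0. , -0. ,  0. ,  0. ,  0. , -0. , -0.3, -0.7, -1. ,
       -0.8, -0.3, -0. ,  0. ,  0. , -0. , -0. , -0. , -0. ]), [26, 29, 31, 34, 32, 29])
(np.int64(30), array([-0. , -0. , -0. ,  0. ,  0. ,  0. ,  0. ,  0. , -0. , -0.5, -1. ,
       -0.6, -0.1,  0. ,  0. ,  0. ,  0. ,  0. , -0. , -0. ]), [29, 29, 30, 31, 31, 31])
```

```bash
python3 -c "
from h import *
print(sensors.sense()['tool_pos']);go([478.5,33,95],185)"
```

```text
[499.11269652  40.16466117 150.61471498]
row [2.06, -0.72, 5.56] [0.0, 0.0, -4.9] yaw now -179.9
```

{"api": "play_rows", "payload": {
  "motion": [
    [[1, -0.3, 2.5, 0, 0, -3], [2.06, -0.72, 4.5, 0, 0, -4.9], [2.06, -0.72, 5.5, 0, 0, -4.9], [2.06, -0.72, 5.5, 0, 0, -4.9]]
  ]
}}

```text
time: 2.4
tool_pos: [477.8, 32.7, 94.2]
tcp_rot: [180.0, -0.1, -175.1]
ft_force: [-0.0, 0.2, 0.2]
finger_gap: 85.4
grip_force: 0.0
```

```bash
cat >> h.py <<'E'
def near(c,save=None,z=60):
    s=cam("wrist"); st=sensors.sense(); print(st["tool_pos"].round(1),st["tcp_rot"].round(1))
    if save: cv2.imwrite(save,s["pixels"][:,:,::-1])
    for k in cv2.findContours(red(s),cv2.RETR_EXTERNAL,cv2.CHAIN_APPROX_NONE)[0]:
        if cv2.contourArea(k)>300:
            e=cv2.fitEllipse(cv2.convexHull(k)); p=cast(s,e[0],z)
            if np.hypot(*(p[:2]-c))<25: print("drum",np.round(e[0],0),p.round(1),slits(s,p,z-1)[::2])
E
python3 -c "
from h import *
near([478.5,33]);go([478.5,33,34],185)"
```

```text
[478.9  32.5  95.5] [ 180.    -0.  -175.1]
drum [321. 282.] [477.9  32.   60. ] (np.int64(5), [6, 24, 4, 6, 6, 34])
row [0.03, 0.05, 6.15] [0.0, -0.0, -0.1] yaw now -175.1
```

{"api": "play_rows", "payload": {
  "motion": [
    [[0.1, 0, 3, 0, 0, 0], [0.1, -0.03, 6.1, 0, 0, 0], [0.1, -0.03, 6.1, 0, 0, 0]]
  ]
}}

```text
time: 2.75
tool_pos: [475.8, 31.8, 31.8]
tcp_rot: [180.0, -0.3, -175.1]
ft_force: [-0.6, -0.3, -0.2]
finger_gap: 85.9
grip_force: 0.0
```

{"api": "play_rows", "payload": {
  "motion": [
    [[0, 0, 0, 0, 0, 0], [0, 0, 0, 0, 0, 0], [0, 0, 0, 0, 0, 0], [0, 0, 0, 0, 0, 0], [0, 0, 0, 0, 0, 0]]
  ],
  "jaw": 0.3,
  "squeeze": 20
}}

```text
time: 3.25
tool_pos: [480.0, 31.7, 36.8]
tcp_rot: [180.0, 0.2, -175.1]
ft_force: [-0.9, 2.8, 7.6]
finger_gap: 40.5
grip_force: 19.7
```

{"api": "play_rows", "payload": {
  "motion": [
    [[0, 0, 0, 0, 0, 0], [0, 0, 0, 0, 0, 0], [0, 0, 0, 0, 0, 0]]
  ]
}}

```text
time: 3.55
tool_pos: [480.0, 31.7, 36.9]
tcp_rot: [180.0, 0.2, -175.1]
ft_force: [-0.7, 2.4, 7.9]
finger_gap: 40.4
grip_force: 19.7
```

{"api": "play_rows", "payload": {
  "motion": [
    [[0, 0, 0, 0, 0, 0], [0, 0, 0, 0, 0, 0], [0, 0, -1, 0, 0, 0], [0, 0, -4, 0, 0, 0], [0, 0, -7, 0, 0, 0]]
  ],
  "jaw": 1
}}

```text
time: 4.05
tool_pos: [477.1, 31.2, 105.0]
tcp_rot: [180.0, -0.1, -175.1]
ft_force: [0.8, -0.2, 0.4]
finger_gap: 85.1
grip_force: 0.0
```

```bash
python3 -c "
from h import *
near([478.5,33]);go([448.7,-69.5,95],150)"
```

```text
[480.8  31.1 111.2] [-180.     0.4 -175.1]
drum [323. 276.] [478.4  31.6  60. ] (np.int64(5), [6, 20, 4, 6, 7, 5])
row [4.06, -9.75, 1.61] [0.1, 0.4, 34.9] yaw now -175.1
```

{"api": "play_rows", "payload": {
  "motion": [
    [[1, -4, 0.5, 0, 0, 8.5], [2, -7, 0.8, 0, 0, 17], [3, -9.75, 0.9, 0, 0, 25.5], [3.9, -9.75, 0.9, 0, 0, 34], [3.9, -9.75, 0.9, 0, 0, 34.9]]
  ]
}}

```text
time: 4.6
tool_pos: [446.7, -70.0, 95.6]
tcp_rot: [-180.0, -0.0, 149.7]
ft_force: [-0.6, 1.0, 0.0]
finger_gap: 85.4
grip_force: 0.0
```

{"api": "play_rows", "payload": {
  "motion": [
    [[0, 0, 0, 0, 0, 0], [0, 0, 0, 0, 0, 0]]
  ]
}}

```text
time: 4.8
tool_pos: [447.9, -68.8, 95.7]
tcp_rot: [180.0, 0.0, 150.2]
ft_force: [0.5, 0.3, -0.5]
finger_gap: 85.4
grip_force: 0.0
```

```bash
python3 -c "
from h import *
near([448.5,-70]);go([448.7,-69.5,34],150)"
```

```text
[447.8 -68.7  95.6] [180.    0.  150.2]
drum [320. 281.] [448.1 -70.2  60. ] (np.int64(30), [0, 29, 4, 32, 6, 30])
row [-0.11, -0.03, 6.16] [0.0, 0.0, 0.2] yaw now 150.2
```

{"api": "play_rows", "payload": {
  "motion": [
    [[-0.1, -0.1, 3, 0, 0, 0], [-0.1, -0.1, 6.1, 0, 0, 0], [-0.1, -0.1, 6.1, 0, 0, 0], [-0.1, -0.1, 6.1, 0, 0, 0]]
  ]
}}

```text
time: 5.25
tool_pos: [447.3, -70.0, 34.3]
tcp_rot: [-180.0, -0.1, 150.1]
ft_force: [0.8, 0.1, 0.2]
finger_gap: 85.3
grip_force: 0.0
```

{"api": "play_rows", "payload": {
  "motion": [
    [[0, 0, 0, 0, 0, 0], [0, 0, 0, 0, 0, 0], [0, 0, 0, 0, 0, 0], [0, 0, 0, 0, 0, 0], [0, 0, 0, 0, 0, 0]]
  ],
  "jaw": 0.3,
  "squeeze": 20
}}

```text
time: 5.75
tool_pos: [449.3, -70.7, 36.1]
tcp_rot: [179.9, 0.2, 150.0]
ft_force: [-1.0, 1.0, 8.7]
finger_gap: 40.3
grip_force: 19.9
```

{"api": "play_rows", "payload": {
  "motion": [
    [[0, 0, 0, 0, 0, 0], [0, 0, 0, 0, 0, 0], [0, 0, 0, 0, 0, 0]]
  ]
}}

```text
time: 6.05
tool_pos: [449.3, -70.7, 36.2]
tcp_rot: [179.9, 0.2, 150.0]
ft_force: [-1.7, 1.3, 6.3]
finger_gap: 40.1
grip_force: 19.9
```

{"api": "play_rows", "payload": {
  "motion": [
    [[0, 0, 0, 0, 0, 0], [0, 0, 0, 0, 0, 0], [0, 0, -1, 0, 0, 0], [0, 0, -4, 0, 0, 0], [0, 0, -7, 0, 0, 0]]
  ],
  "jaw": 1
}}

```text
time: 6.55
tool_pos: [446.8, -70.4, 105.0]
tcp_rot: [-180.0, -0.1, 150.0]
ft_force: [0.6, 0.1, 0.4]
finger_gap: 85.6
grip_force: 0.0
```

```bash
python3 -c "
from h import *
near([448.5,-70]);go([490,138.5,105],175)"
```

```text
[450.4 -71.3 111. ] [179.9   0.3 150. ]
drum [323. 275.] [448.2 -70.5  60. ] (np.int64(30), [7, 29, 5, 32, 9, 32])
row [7.07, 20.15, 0.59] [0.0, 0.4, -25.0] yaw now 150.0
```

{"api": "play_rows", "payload": {
  "motion": [
    [[1, 3, 0, 0, 0, -8], [2.5, 7, 0, 0, 0, -16], [4, 11.5, 0, 0, 0, -25], [5.5, 16, 0, 0, 0, -25], [6.8, 20.1, 0, 0, 0, -25]]
  ]
}}

```text
time: 7.1
tool_pos: [489.7, 139.6, 105.1]
tcp_rot: [180.0, 0.1, 175.0]
ft_force: [0.0, -0.8, 0.6]
finger_gap: 85.3
grip_force: 0.0
```

{"api": "play_rows", "payload": {
  "motion": [
    [[0, 0, 0.9, 0, 0, 0], [0, 0, 0.9, 0, 0, 0], [0, 0, 0.9, 0, 0, 0]]
  ]
}}

```text
time: 7.4
tool_pos: [488.8, 136.7, 95.0]
tcp_rot: [-180.0, -0.1, 175.0]
ft_force: [-0.1, -0.5, 0.0]
finger_gap: 85.4
grip_force: 0.0
```

```bash
python3 -c "
from h import *
near([490,139]);go([490,138.5,34],175)"
```

```text
[489.2 136.4  95.3] [-180.    -0.   174.9]
drum [327. 281.] [489.4 139.3  60. ] (np.int64(55), [55, 54, 55, 56, 54, 56])
row [-0.07, 0.22, 6.13] [-0.0, -0.0, -0.1] yaw now 174.9
```

{"api": "play_rows", "payload": {
  "motion": [
    [[0, 0.27, 3, 0, 0, 0], [0, 0.27, 6.1, 0, 0, 0], [0, 0.27, 6.1, 0, 0, 0], [0, 0.27, 6.1, 0, 0, 0]]
  ]
}}

```text
time: 7.85
tool_pos: [489.3, 139.2, 34.6]
tcp_rot: [-180.0, -0.1, 174.9]
ft_force: [0.0, 0.5, 0.9]
finger_gap: 85.3
grip_force: 0.0
```

{"api": "play_rows", "payload": {
  "motion": [
    [[0, 0, 0, 0, 0, 0], [0, 0, 0, 0, 0, 0], [0, 0, 0, 0, 0, 0], [0, 0, 0, 0, 0, 0], [0, 0, 0, 0, 0, 0]]
  ],
  "jaw": 0.2,
  "squeeze": 20
}}

```text
time: 8.35
tool_pos: [490.9, 140.3, 35.9]
tcp_rot: [180.0, 0.1, 175.0]
ft_force: [-0.9, -2.3, 8.0]
finger_gap: 32.3
grip_force: 20.1
```

{"api": "play_rows", "payload": {
  "motion": [
    [[0, 0, 0, 0, 0, 0], [0, 0, 0, 0, 0, 0], [0, 0, 0, 0, 0, 0]]
  ]
}}

```text
time: 8.65
tool_pos: [490.9, 140.3, 35.9]
tcp_rot: [180.0, 0.1, 175.0]
ft_force: [-0.4, -1.8, 8.2]
finger_gap: 31.6
grip_force: 20.1
```

Drum A narrows to 32 mm, so it is the supple one (the others stopped at about 40 mm). I'll lift it and carry it to a point beyond the block to look at the ring.

{"api": "play_rows", "payload": {
  "motion": [
    [[0, 0, -1.5, 0, 0, 0], [0, 0, -4, 0, 0, 0], [0, 0, -7.5, 0, 0, 0], [0, 0, -10.5, 0, 0, 0], [0, 0, -12, 0, 0, 0]]
  ]
}}

```text
time: 9.15
tool_pos: [491.2, 140.6, 158.4]
tcp_rot: [179.9, 0.3, 175.0]
ft_force: [0.9, -0.5, -0.2]
finger_gap: 31.9
grip_force: 20.8
```

{"api": "play_rows", "payload": {
  "motion": [
    [[-0.5, -2, 0, 0, 0, 0], [-1.5, -5, 0, 0, 0, 0], [-2.5, -9, 0, 0, 0, 0], [-3.5, -13, 0, 0, 0, 0], [-4.5, -17, 0, 0, 0, 0]]
  ]
}}

```text
time: 9.65
tool_pos: [519.2, -34.4, 154.1]
tcp_rot: [180.0, -0.0, 175.0]
ft_force: [0.5, 0.7, -0.3]
finger_gap: 31.8
grip_force: 20.8
```

{"api": "play_rows", "payload": {
  "motion": [
    [[-1, -4, 0, 0, 0, 0], [-2, -8, 0, 0, 0, 0], [-3, -12, 0, 0, 0, 0], [-4, -16, 0, 0, 0, 0], [-5, -19.5, 0, 0, 0, 0]]
  ]
}}

```text
time: 10.15
tool_pos: [551.9, -233.6, 153.9]
tcp_rot: [180.0, -0.0, 174.9]
ft_force: [1.0, 0.1, -0.5]
finger_gap: 31.9
grip_force: 20.8
```

{"api": "play_rows", "payload": {
  "motion": [
    [[-1, -2.5, 0, 0, 0, 0], [-1.6, -4.2, 0, 0, 0, 0], [-1.6, -4.2, 0, 0, 0, 0], [-1.6, -4.2, 0, 0, 0, 0], [-1.6, -4.2, 0, 0, 0, 0]]
  ]
}}

```text
time: 10.65
tool_pos: [564.3, -273.9, 153.9]
tcp_rot: [180.0, -0.0, 175.0]
ft_force: [-0.6, 0.1, -1.0]
finger_gap: 31.8
grip_force: 20.8
```

```bash
python3 -c "
from h import *
st=sensors.sense();print(st['tool_pos'],st['tcp_rot'],st['finger_gap'])
s=cam('wrist');cv2.imwrite('pics/w2.png',s['pixels'][:,:,::-1])
print(sensors.sense()['tool_pos'],proj(s,[510,-276,44]))
print(s['R'].tolist(),s['t'].tolist())
"
```

```text
[ 564.3325791  -273.88167251  153.9417073 ] [ 1.79958508e+02 -4.52060629e-02  1.75014969e+02] 31.795553900294244
[ 564.43881767 -273.7862736   154.10558526] [311.2740588  158.61580073]
[[0.08709936662026253, 0.996199471289939, 0.000560121414333732], [0.949496147008217, -0.08318612960571432, 0.3025510447143993], [0.3014477851152703, -0.025820171240156183, -0.9531330188416673]] [224.35593005778316, -574.5644105982594, 128.63481678048115]
```

View pics/w2.png

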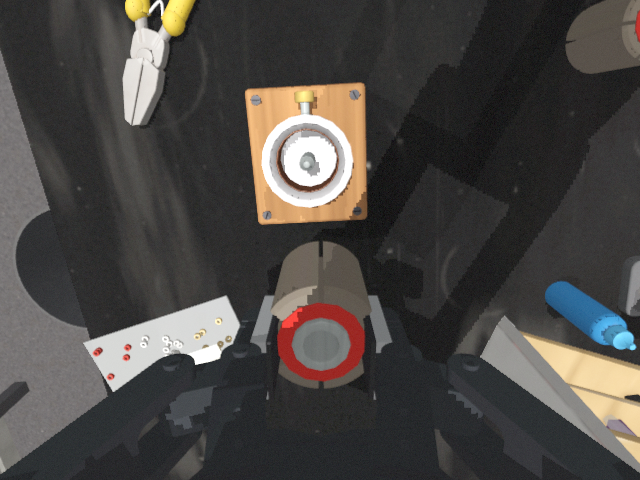

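The view shows the ring centred near (307,161) and the held drum upright, with its washer centred near (321,342). I'll compute the offset between the two.

```bash
cat >> h.py <<'E'
def ring(s):
    g=cv2.cvtColor(s["pixels"],cv2.COLOR_RGB2HSV); u,v=map(int,proj(s,[510,-276,44]))
    m=cv2.inRange(g,(0,0,130),(180,45,255)); k=np.zeros_like(m); cv2.circle(k,(u,v),62,255,-1); m&=k
    m=cv2.morphologyEx(m,cv2.MORPH_OPEN,np.ones((3,3)))
    c=max(cv2.findContours(m,cv2.RETR_EXTERNAL,cv2.CHAIN_APPROX_NONE)[0],key=cv2.contourArea)
    e=cv2.fitEllipse(cv2.convexHull(c)); return e,cast(s,e[0],44)
E
python3 - <<'E'
from h import *
st=sensors.sense(); s=cam("wrist"); e,p=ring(s); print("ring",e,p.round(1))
# washer: big red contour near the tool centre
cs=[c for c in cv2.findContours(red(s),cv2.RETR_EXTERNAL,cv2.CHAIN_APPROX_NONE)[0] if cv2.contourArea(c)>300 and abs(c[:,0,0].mean()-321)<60]
pts=np.vstack(cs); print(cv2.boundingRect(pts)); el=cv2.fitEllipse(cv2.convexHull(pts)); d=cast(s,el[0],st["tool_pos"][2]+24.1)
print("drum",el,d.round(1),"tcp",st["tool_pos"].round(1))
t=p-d; go(st["tool_pos"]+[t[0],t[1],0],175)
w=cam("top"); e,p=ring(w); print("top ring",e,p.round(1))
E
```

```text
ring ((306.85076904296875, 156.74903869628906), (89.74051666259766, 102.75090789794922), 176.26507568359375) [ 508.7 -278.7   44. ]
(277, 303, 88, 79)
drum ((320.8349914550781, 341.7189636230469), (78.00532531738281, 88.68932342529297), 89.15510559082031) [ 562.4 -274.3  178.2] tcp [ 564.4 -273.8  154.1]
row [5.32, -0.89, 0.02] [0.0, -0.0, 0.0] yaw now 175.0
top ring ((437.15283203125, 238.65292358398438), (87.95967864990234, 127.66513061523438), 28.925254821777344) [ 500.3 -289.8   44. ]
```

```bash
python3 - <<'E'
import re
t=open('h.py').read()
t=t.replace("    e=cv2.fitEllipse(cv2.convexHull(c)); return e,cast(s,e[0],44)","    f=cv2.drawContours(np.zeros_like(m),[c],-1,255,-1); f=cv2.morphologyEx(f,cv2.MORPH_OPEN,cv2.getStructuringElement(cv2.MORPH_ELLIPSE,(51,51)))\n    c=max(cv2.findContours(f,cv2.RETR_EXTERNAL,cv2.CHAIN_APPROX_NONE)[0],key=cv2.contourArea)\n    e=cv2.fitEllipse(cv2.convexHull(c)); return e,cast(s,e[0],44)")
open('h.py','w').write(t)
from h import *
s=cam("wrist"); e,p=ring(s); print(e,cv2.boundingRect(np.zeros((1,1,2),int)),p.round(1))
st=sensors.sense(); d=np.array([562.4,-274.3,0]); t=p-d; go(st["tool_pos"]+[t[0],t[1],0],175)
E
```

```text
((307.0809326171875, 159.85643005371094), (90.65579223632812, 92.59288024902344), 161.56002807617188) (0, 0, 1, 1) [ 510.9 -279.    44. ]
row [5.09, -0.92, -0.0] [0.0, 0.0, 0.0] yaw now 175.0
```

{"api": "play_rows", "payload": {
  "motion": [
    [[1.5, -0.3, 0, 0, 0, 0], [3.5, -0.6, 0, 0, 0, 0], [5.05, -0.92, 0, 0, 0, 0], [5.05, -0.92, 1.5, 0, 0, 0], [5.05, -0.92, 3.5, 0, 0, 0]]
  ]
}}

```text
time: 11.35
tool_pos: [514.5, -280.1, 119.9]
tcp_rot: [-179.9, 0.2, 175.0]
ft_force: [-0.1, 0.6, -1.6]
finger_gap: 31.9
grip_force: 20.8
```

{"api": "play_rows", "payload": {
  "motion": [
    [[0, 0, 1, 0, 0, 0], [0, 0, 1.6, 0, 0, 0], [0, 0, 1.9, 0, 0, 0], [0, 0, 1.9, 0, 0, 0], [0, 0, 1.9, 0, 0, 0]]
  ]
}}

```text
time: 11.85
tool_pos: [514.0, -279.9, 101.0]
tcp_rot: [-180.0, 0.1, 175.0]
ft_force: [0.2, 0.5, -0.2]
finger_gap: 31.6
grip_force: 20.8
```

```bash
python3 - <<'E'
from h import *
st=sensors.sense(); print(st["tool_pos"],st["tcp_rot"])
s=cam("wrist"); w=cam("scene")
a=cv2.resize(s["pixels"][200:420,180:460],(560,440)); u,v=map(int,proj(w,[511,-279,60]))
b=cv2.resize(w["pixels"][v-50:v+60,u-60:u+60],(240*2,440),interpolation=cv2.INTER_CUBIC)[:,120:360]
cv2.imwrite("pics/w3.png",np.hstack([a,b])[:,:,::-1])
E
```

```text
[ 514.01983251 -279.92899734  100.95141638] [-1.79972887e+02  5.18743001e-02  1.74984660e+02]
```

View pics/w3.png

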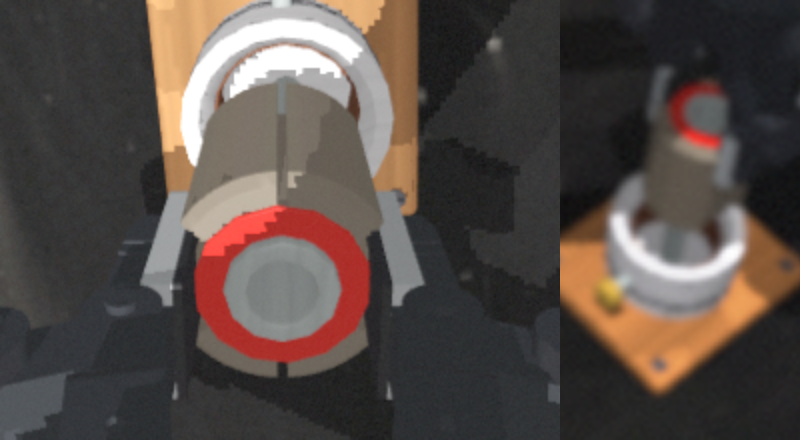

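The view shows the drum hanging just above the ring, about 1 mm off to the left of the ring's centre. I'll nudge it and lower it with force checks.

{"api": "play_rows", "payload": {
  "motion": [
    [[0.05, 0.1, 0.3, 0, 0, 0], [0.05, 0.1, 0.8, 0, 0, 0], [0.05, 0.1, 1.3, 0, 0, 0], [0.05, 0.1, 1.5, 0, 0, 0], [0.05, 0.1, 1.5, 0, 0, 0]]
  ]
}}

```text
time: 12.45
tool_pos: [512.6, -278.4, 84.5]
tcp_rot: [180.0, -0.1, 175.0]
ft_force: [0.3, 0.2, -1.3]
finger_gap: 31.7
grip_force: 20.8
```

{"api": "play_rows", "payload": {
  "motion": [
    [[0, 0, 0.2, 0, 0, 0], [0, 0, 0.4, 0, 0, 0], [0, 0, 0.6, 0, 0, 0], [0, 0, 0.7, 0, 0, 0], [0, 0, 0.7, 0, 0, 0]]
  ]
}}

```text
time: 12.95
tool_pos: [513.0, -278.6, 78.1]
tcp_rot: [180.0, -0.0, 175.0]
ft_force: [-1.3, 0.3, 0.1]
finger_gap: 31.6
grip_force: 20.8
```

{"api": "play_rows", "payload": {
  "motion": [
    [[0, 0, 0.1, 0, 0, 0], [0, 0, 0.2, 0, 0, 0], [0, 0, 0.3, 0, 0, 0], [0, 0, 0.4, 0, 0, 0], [0, 0, 0.5, 0, 0, 0]]
  ]
}}

```text
time: 13.45
tool_pos: [513.0, -278.7, 73.3]
tcp_rot: [180.0, -0.0, 175.0]
ft_force: [-1.5, 1.0, 1.4]
finger_gap: 32.1
grip_force: 21.3
```

{"api": "play_rows", "payload": {
  "motion": [
    [[0, 0, 0.1, 0, 0, 0], [0, 0, 0.2, 0, 0, 0], [0, 0, 0.3, 0, 0, 0], [0, 0, 0.4, 0, 0, 0], [0, 0, 0.5, 0, 0, 0]]
  ]
}}

```text
time: 13.95
tool_pos: [513.0, -279.0, 70.2]
tcp_rot: [-180.0, -0.0, 175.0]
ft_force: [-8.4, 4.0, 16.9]
finger_gap: 31.9
grip_force: 28.7
```

{"api": "play_rows", "payload": {
  "motion": [
    [[0.05, 0.02, -0.05, 0, 0, 0], [0.1, 0.05, 0, 0, 0, 0], [0.1, 0.05, 0, 0, 0, 0]]
  ]
}}

```text
time: 14.25
tool_pos: [512.7, -278.9, 70.4]
tcp_rot: [-179.9, 0.1, 175.0]
ft_force: [-4.4, 1.5, 13.1]
finger_gap: 31.9
grip_force: 27.1
```

{"api": "play_rows", "payload": {
  "motion": [
    [[0, 0, 0.05, 0, 0, 0], [0, 0, 0.1, 0, 0, 0], [0, 0, 0.1, 0, 0, 0]]
  ]
}}

```text
time: 14.55
tool_pos: [512.9, -279.0, 70.2]
tcp_rot: [-179.9, 0.1, 175.0]
ft_force: [-8.4, 3.3, 19.1]
finger_gap: 31.8
grip_force: 28.6
```

{"api": "play_rows", "payload": {
  "motion": [
    [[0.05, 0.02, -0.1, 0, 0, 0], [0.12, 0.05, -0.1, 0, 0, 0], [0.12, 0.05, -0.1, 0, 0, 0]]
  ]
}}

```text
time: 14.85
tool_pos: [512.4, -278.7, 70.5]
tcp_rot: [-179.9, 0.2, 175.0]
ft_force: [-0.9, -0.2, 7.8]
finger_gap: 32.1
grip_force: 25.9
```

{"api": "play_rows", "payload": {
  "motion": [
    [[0, 0, 0.05, 0, 0, 0], [0, 0, 0.1, 0, 0, 0], [0, 0, 0.1, 0, 0, 0]]
  ]
}}

```text
time: 15.15
tool_pos: [512.6, -278.8, 70.4]
tcp_rot: [-179.9, 0.2, 175.0]
ft_force: [-4.4, 0.9, 16.2]
finger_gap: 32.2
grip_force: 27.2
```

```bash
python3 - <<'E'
from h import *
st=sensors.sense(); print(st["tool_pos"],st["wrist_torque"],st["ft_force"])
s=cam("wrist"); w=cam("scene")
cs=[c for c in cv2.findContours(red(s),cv2.RETR_EXTERNAL,cv2.CHAIN_APPROX_NONE)[0] if cv2.contourArea(c)>300 and abs(c[:,0,0].mean()-321)<60]
el=cv2.fitEllipse(cv2.convexHull(np.vstack(cs))); print(el, cast(s,el[0],st["tool_pos"][2]+24).round(1))
a=cv2.resize(s["pixels"][200:420,180:460],(560,440)); u,v=map(int,proj(w,[511,-279,60]))
b=cv2.resize(w["pixels"][v-50:v+60,u-60:u+60],(240*2,440),interpolation=cv2.INTER_CUBIC)[:,120:360]
cv2.imwrite("pics/w4.png",np.hstack([a,b])[:,:,::-1])
E
```

```text
[ 512.56464077 -278.8277114    70.35672233] [0.22343319 0.77672301 0.027199  ] [-4.39735319  0.91388832 16.16656614]
((320.9049072265625, 342.3150329589844), (77.42904663085938, 88.9593276977539), 88.41790008544922) [ 510.7 -279.3   94.4]
```

View pics/w4.png

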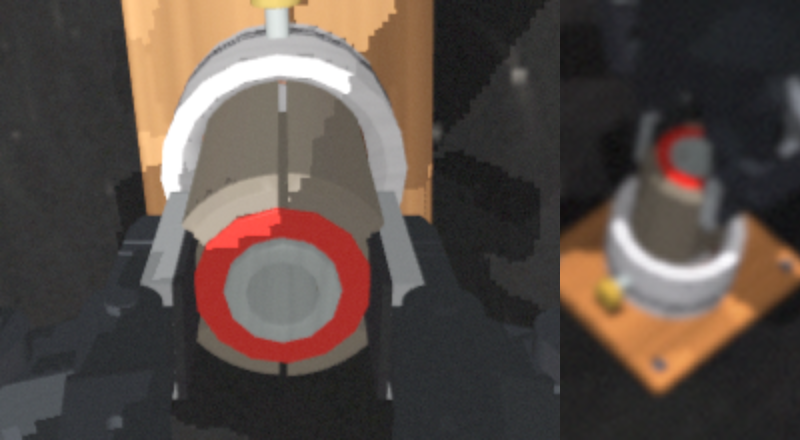

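The washer is in the same place in the grip, so the drum hasn't slipped. It is sitting in the cone, slightly off in +x. I'll relieve the side force and press again.

{"api": "play_rows", "payload": {
  "motion": [
    [[0.06, 0.02, -0.05, 0, 0, 0], [0.12, 0.03, -0.05, 0, 0, 0], [0.12, 0.03, 0, 0, 0, 0], [0.12, 0.03, 0.05, 0, 0, 0]]
  ]
}}

```text
time: 15.65
tool_pos: [512.3, -278.7, 70.4]
tcp_rot: [-179.8, 0.3, 175.0]
ft_force: [-2.0, 1.3, 17.6]
finger_gap: 32.2
grip_force: 27.0
```

{"api": "play_rows", "payload": {
  "motion": [
    [[0.02, 0, 0.03, 0, 0, 0], [0.04, 0, 0.06, 0, 0, 0], [0.04, 0, 0.06, 0, 0, 0]]
  ]
}}

```text
time: 15.95
tool_pos: [512.3, -278.7, 70.4]
tcp_rot: [-179.8, 0.4, 175.0]
ft_force: [-0.5, 1.3, 19.4]
finger_gap: 32.1
grip_force: 27.0
```

```bash
python3 - <<'E'
from h import *
st=sensors.sense(); s=cam("wrist"); print(st["tool_pos"],st["ft_force"],st["grip_force"])
cs=[c for c in cv2.findContours(red(s),cv2.RETR_EXTERNAL,cv2.CHAIN_APPROX_NONE)[0] if cv2.contourArea(c)>300 and abs(c[:,0,0].mean()-321)<60]
print("seen",cv2.fitEllipse(cv2.convexHull(np.vstack(cs))))
A=Ro.from_euler('xyz',st["tcp_rot"],degrees=True)
for R_ in (15.5,):
  for t in (-6,-3,0,3,6):
    T=A*Ro.from_rotvec([0,t,0],degrees=True)
    P=[proj(s,st["tool_pos"]+A.apply([1.9,0,-24])+T.apply([R_*np.cos(a),R_*np.sin(a),0])) for a in np.linspace(0,6.28,60)]
    e=cv2.fitEllipse(np.array(P,np.float32)); print(t,e, min(e[1])/max(e[1]))
E
```

```text
[ 512.32447139 -278.72814042   70.35443659] [-0.51921913  1.29168026 19.35347271] 27.03699660152779
seen ((320.819580078125, 342.1108093261719), (78.04320526123047, 89.13517761230469), 90.43864440917969)
-6 ((322.7640686035156, 340.9822692871094), (80.07755279541016, 86.4905776977539), 89.61978149414062) 0.9258529070674678
-3 ((322.7646484375, 340.7805480957031), (77.89655303955078, 86.50375366210938), 89.64567565917969) 0.9004991083256455
0 ((322.7653503417969, 340.59820556640625), (75.50537109375, 86.5196304321289), 89.67053985595703) 0.8726964125555398
3 ((322.76617431640625, 340.4371643066406), (72.9096908569336, 86.53804016113281), 89.69395446777344) 0.8425160856563958
6 ((322.76708984375, 340.2992248535156), (70.11566925048828, 86.55878448486328), 89.71592712402344) 0.8100352802753319
```

The washer's aspect ratio says the drum is upright, and the side force is near zero. I'll wiggle gently under a moderate push.

{"api": "play_rows", "payload": {
  "motion": [
    [[0.06, 0, 0.02, 0, 0, 0], [0.06, 0.06, 0.03, 0, 0, 0], [0, 0.06, 0.03, 0, 0, 0], [0.06, 0.06, 0.04, 0, 0, 3], [0.06, 0.06, 0.04, 0, 0, -3]]
  ]
}}

```text
time: 16.5
tool_pos: [512.1, -278.5, 70.0]
tcp_rot: [-179.8, 0.4, 177.9]
ft_force: [1.8, -0.7, 16.1]
finger_gap: 31.5
grip_force: 29.9
```

{"api": "play_rows", "payload": {
  "motion": [
    [[0.04, 0.04, 0, 0, 0, 3], [0.04, 0.04, 0.02, 0, 0, 3], [0.04, 0.04, 0.02, 0, 0, 3]]
  ]
}}

```text
time: 16.8
tool_pos: [512.0, -278.3, 70.0]
tcp_rot: [-179.7, 0.5, 175.0]
ft_force: [1.4, -1.5, 16.7]
finger_gap: 31.7
grip_force: 29.4
```

{"api": "play_rows", "payload": {
  "motion": [
    [[0, -0.02, 0.03, 0, 0, 0], [-0.02, -0.03, 0.05, 0, 0, 0], [-0.02, -0.03, 0.07, 0, 0, 0], [-0.02, -0.03, 0.07, 0, 0, 0]]
  ]
}}

```text
time: 17.2
tool_pos: [512.2, -278.5, 69.9]
tcp_rot: [-179.8, 0.5, 175.0]
ft_force: [-1.1, 0.6, 21.5]
finger_gap: 31.8
grip_force: 30.8
```

{"api": "play_rows", "payload": {
  "motion": [
    [[0, 0, 0, 0, 0, 3], [0, 0, 0, 0, 0, 0], [0, 0, 0, 0, 0, -3], [0, 0, 0, 0, 0, 0], [0, 0, 0, 0, 0, 0]]
  ]
}}

```text
time: 17.7
tool_pos: [512.2, -278.5, 69.8]
tcp_rot: [-179.8, 0.5, 174.9]
ft_force: [-1.0, 0.3, 20.9]
finger_gap: 32.0
grip_force: 31.3
```

The grip itself seems to lock the segments against closing, since the grip force rises as I push. I'll relieve the load, let go, and press from the top with the fingers shut, with the pin guiding the drum.

{"api": "play_rows", "payload": {
  "motion": [
    [[0, 0, -0.15, 0, 0, 0], [0, 0, -0.2, 0, 0, 0]]
  ]
}}

```text
time: 17.9
tool_pos: [511.8, -278.3, 70.4]
tcp_rot: [-179.8, 0.4, 175.0]
ft_force: [3.8, -2.8, 7.9]
finger_gap: 32.1
grip_force: 25.8
```

{"api": "play_rows", "payload": {
  "motion": [
    [[0, 0, 0, 0, 0, 0], [0, 0, 0, 0, 0, 0], [0, 0, 0, 0, 0, 0], [0, 0, -1, 0, 0, 0], [0, 0, -3, 0, 0, 0]]
  ],
  "jaw": 1
}}

```text
time: 18.4
tool_pos: [507.0, -275.2, 95.3]
tcp_rot: [179.9, -0.2, 175.0]
ft_force: [0.6, -0.2, -0.4]
finger_gap: 85.5
grip_force: 0.0
```

{"api": "play_rows", "payload": {
  "motion": [
    [[0, 0, -1.5, 0, 0, 0], [0, 0, -3, 0, 0, 0], [0, 0, -3, 0, 0, 0], [0, 0, -3, 0, 0, 0], [0, 0, -3, 0, 0, 0]]
  ]
}}

```text
time: 18.9
tool_pos: [508.1, -276.0, 125.9]
tcp_rot: [180.0, -0.1, 175.0]
ft_force: [0.6, -0.0, -0.8]
finger_gap: 85.2
grip_force: 0.0
```

```bash
python3 - <<'E'
from h import *
near([511,-279],"pics/w5.png",z=94)
s=cam("wrist"); e,p=ring(s); print("ring",e,p)
E
```

```text
[ 508.  -275.9  125.7] [ 1.799e+02 -1.000e-01  1.750e+02]
drum [318. 287.] [ 510.  -278.4   94. ] (np.int64(55), [53, 54, 53, 56, 41, 56])Traceback (most recent call last):
  File "<stdin>", line 3, in <module>
  File "h.py", line 45, in ring
    c=max(cv2.findContours(f,cv2.RETR_EXTERNAL,cv2.CHAIN_APPROX_NONE)[0],key=cv2.contourArea)
ValueError: max() iterable argument is empty
```

View pics/w5.png

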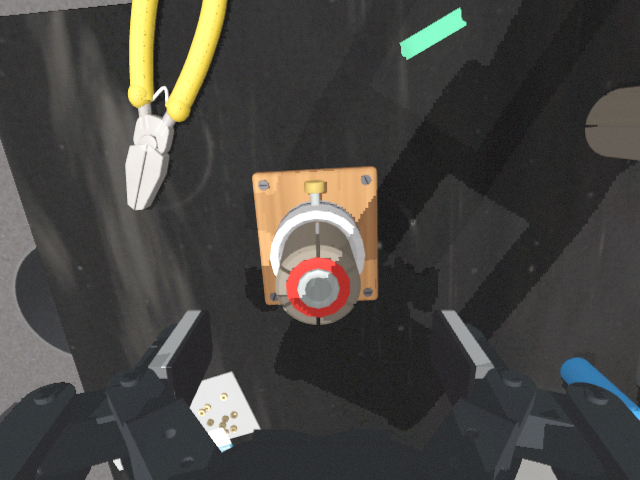

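The released drum stands upright in the ring, with its washer at (318,287), or world (510,-278.4). I'll shut the fingers and press on the hub.

{"api": "play_rows", "payload": {
  "motion": [
    [[-0.2, -0.2, 0, 0, 0, 0], [-0.2, -0.22, 0, 0, 0, 0], [-0.2, -0.22, 0, 0, 0, 0], [-0.2, -0.22, 0, 0, 0, 0], [-0.2, -0.22, 0, 0, 0, 0]]
  ],
  "jaw": 0
}}

```text
time: 19.5
tool_pos: [510.4, -278.7, 126.9]
tcp_rot: [180.0, -0.0, 175.0]
ft_force: [0.7, -0.8, 0.2]
finger_gap: 12.2
grip_force: 0.0
```

{"api": "play_rows", "payload": {
  "motion": [
    [[0, 0, 0, 0, 0, 0], [0, 0, 0, 0, 0, 0], [0, 0, 1, 0, 0, 0], [0, 0, 2, 0, 0, 0], [0, 0, 2, 0, 0, 0]]
  ]
}}

```text
time: 20.0
tool_pos: [509.0, -277.7, 104.2]
tcp_rot: [179.9, -0.2, 175.0]
ft_force: [0.1, 0.8, -0.7]
finger_gap: 0.4
grip_force: 0.0
```

{"api": "play_rows", "payload": {
  "motion": [
    [[0, 0, 0.3, 0, 0, 0], [0, 0, 0.6, 0, 0, 0], [0, 0, 0.8, 0, 0, 0], [0, 0, 0.9, 0, 0, 0]]
  ]
}}

```text
time: 20.4
tool_pos: [510.4, -278.6, 97.8]
tcp_rot: [180.0, -0.0, 175.0]
ft_force: [0.2, -0.1, -0.3]
finger_gap: -0.2
grip_force: 0.0
```

{"api": "play_rows", "payload": {
  "motion": [
    [[0, 0, 0.1, 0, 0, 0], [0, 0, 0.2, 0, 0, 0], [0, 0, 0.3, 0, 0, 0], [0, 0, 0.4, 0, 0, 0], [0, 0, 0.5, 0, 0, 0]]
  ]
}}

```text
time: 20.9
tool_pos: [511.6, -279.5, 94.7]
tcp_rot: [-179.9, 0.2, 175.0]
ft_force: [-1.1, 0.5, 11.2]
finger_gap: -0.1
grip_force: 5.4
```

{"api": "play_rows", "payload": {
  "motion": [
    [[0, 0, 0.04, 0, 0, 0], [0, 0, 0.08, 0, 0, 0], [0, 0, 0.08, 0, 0, 0]]
  ]
}}

```text
time: 21.2
tool_pos: [511.9, -279.8, 94.5]
tcp_rot: [-179.9, 0.2, 175.0]
ft_force: [-0.9, -0.0, 11.1]
finger_gap: 0.1
grip_force: 5.3
```

{"api": "play_rows", "payload": {
  "motion": [
    [[0.05, 0.05, 0.04, 0, 0, 0], [0.12, 0.1, 0.08, 0, 0, 0], [0.12, 0.1, 0.12, 0, 0, 0], [0.12, 0.1, 0.12, 0, 0, 0]]
  ]
}}

```text
time: 21.6
tool_pos: [511.4, -279.2, 94.1]
tcp_rot: [-179.8, 0.3, 175.0]
ft_force: [-0.4, -0.9, 13.2]
finger_gap: -0.0
grip_force: 6.6
```

{"api": "play_rows", "payload": {
  "motion": [
    [[0, 0, 0.04, 0, 0, 0], [0, 0, 0.08, 0, 0, 0], [0, 0, 0.08, 0, 0, 0]]
  ]
}}

```text
time: 21.9
tool_pos: [511.6, -279.4, 93.7]
tcp_rot: [-179.8, 0.3, 175.0]
ft_force: [-1.7, -0.4, 15.4]
finger_gap: 0.1
grip_force: 7.5
```

{"api": "play_rows", "payload": {
  "motion": [
    [[0.03, 0.02, 0.05, 0, 0, 0], [0.06, 0.04, 0.1, 0, 0, 0], [0.08, 0.05, 0.15, 0, 0, 0], [0.08, 0.05, 0.15, 0, 0, 0]]
  ]
}}

```text
time: 22.3
tool_pos: [511.5, -279.3, 93.1]
tcp_rot: [-179.7, 0.4, 175.0]
ft_force: [-0.3, -0.3, 19.1]
finger_gap: -0.3
grip_force: 9.4
```

{"api": "play_rows", "payload": {
  "motion": [
    [[0, 0, 0.04, 0, 0, 0], [0.03, 0.02, 0.08, 0, 0, 0], [0.03, 0.02, 0.08, 0, 0, 0]]
  ]
}}

```text
time: 22.6
tool_pos: [511.6, -279.4, 93.0]
tcp_rot: [-179.7, 0.5, 175.0]
ft_force: [-1.1, -1.5, 22.5]
finger_gap: -0.1
grip_force: 10.7
```

{"api": "play_rows", "payload": {
  "motion": [
    [[0, 0, 0, 0, 0, 6], [0, 0, 0, 0, 0, 0], [0, 0, 0, 0, 0, -6], [0, 0, 0, 0, 0, 0], [0, 0, 0, 0, 0, 0]]
  ]
}}

```text
time: 23.1
tool_pos: [510.0, -277.8, 90.0]
tcp_rot: [-179.9, 0.2, 174.8]
ft_force: [1.7, -0.2, 8.3]
finger_gap: 0.2
grip_force: 4.0
```

{"api": "play_rows", "payload": {
  "motion": [
    [[0.15, 0, 0, 0, 0, 0], [0, 0.15, 0, 0, 0, 0], [-0.1, 0, 0, 0, 0, 0], [0, -0.1, 0, 0, 0, 0], [0.04, 0.04, 0, 0, 0, 0]]
  ]
}}

```text
time: 23.6
tool_pos: [508.6, -277.0, 88.6]
tcp_rot: [-179.9, 0.1, 175.0]
ft_force: [1.3, -1.7, 4.5]
finger_gap: 0.2
grip_force: 2.2
```

The twist freed it, and the drum is now sliding in at low force. I'll keep pressing.

{"api": "play_rows", "payload": {
  "motion": [
    [[-0.1, -0.08, 0.05, 0, 0, 2], [-0.2, -0.16, 0.1, 0, 0, 0], [-0.2, -0.16, 0.2, 0, 0, -2], [-0.2, -0.16, 0.2, 0, 0, 0]]
  ]
}}

```text
time: 24.0
tool_pos: [510.5, -278.5, 86.7]
tcp_rot: [-179.9, 0.1, 175.0]
ft_force: [1.0, 0.7, 7.3]
finger_gap: 0.2
grip_force: 3.6
```

{"api": "play_rows", "payload": {
  "motion": [
    [[0, 0, 0.08, 0, 0, 3], [0, 0, 0.16, 0, 0, 0], [0, 0, 0.2, 0, 0, -3], [0, 0, 0.2, 0, 0, 0]]
  ]
}}

```text
time: 24.4
tool_pos: [510.3, -278.5, 84.7]
tcp_rot: [-179.9, 0.1, 175.1]
ft_force: [-0.1, 0.0, 8.6]
finger_gap: -0.1
grip_force: 3.8
```

{"api": "play_rows", "payload": {
  "motion": [
    [[0, 0, 0.08, 0, 0, 0], [0, 0, 0.16, 0, 0, 0], [0, 0, 0.24, 0, 0, 0], [0, 0, 0.32, 0, 0, 0], [0, 0, 0.4, 0, 0, 0]]
  ]
}}

```text
time: 24.9
tool_pos: [510.5, -278.6, 80.9]
tcp_rot: [-179.9, 0.1, 175.0]
ft_force: [0.4, -0.4, 8.5]
finger_gap: -0.1
grip_force: 4.4
```

{"api": "play_rows", "payload": {
  "motion": [
    [[0, 0, 0.08, 0, 0, 0], [0, 0, 0.16, 0, 0, 0], [0, 0, 0.24, 0, 0, 0], [0, 0, 0.3, 0, 0, 0], [0, 0, 0.3, 0, 0, 0]]
  ]
}}

```text
time: 25.4
tool_pos: [510.5, -278.6, 77.8]
tcp_rot: [-179.9, 0.1, 175.0]
ft_force: [1.3, -0.5, 7.8]
finger_gap: -0.2
grip_force: 3.9
```

{"api": "play_rows", "payload": {
  "motion": [
    [[0, 0, 0.06, 0, 0, 0], [0, 0, 0.12, 0, 0, 0], [0, 0, 0.18, 0, 0, 0], [0, 0, 0.24, 0, 0, 0], [0, 0, 0.24, 0, 0, 0]]
  ]
}}

```text
time: 25.9
tool_pos: [510.5, -278.5, 75.5]
tcp_rot: [-179.9, 0.1, 175.0]
ft_force: [0.7, -0.5, 7.7]
finger_gap: -0.0
grip_force: 4.0
```

{"api": "play_rows", "payload": {
  "motion": [
    [[0, 0, 0.05, 0, 0, 0], [0, 0, 0.1, 0, 0, 0], [0, 0, 0.15, 0, 0, 0], [0, 0, 0.15, 0, 0, 0]]
  ]
}}

```text
time: 26.3
tool_pos: [510.6, -278.6, 74.1]
tcp_rot: [-179.9, 0.1, 175.0]
ft_force: [0.3, -1.3, 8.9]
finger_gap: -0.2
grip_force: 4.2
```

Continue until the force jumps, which marks the floor.

{"api": "play_rows", "payload": {
  "motion": [
    [[0, 0, 0.04, 0, 0, 0], [0, 0, 0.08, 0, 0, 0], [0, 0, 0.08, 0, 0, 0]]
  ]
}}

```text
time: 26.6
tool_pos: [510.8, -278.7, 73.9]
tcp_rot: [-179.9, 0.1, 175.0]
ft_force: [-0.9, 1.2, 12.9]
finger_gap: 0.0
grip_force: 6.5
```

{"api": "play_rows", "payload": {
  "motion": [
    [[0, 0, 0.04, 0, 0, 0], [0, 0, 0.08, 0, 0, 0], [0, 0, 0.08, 0, 0, 0]]
  ]
}}

```text
time: 26.9
tool_pos: [511.0, -278.8, 73.9]
tcp_rot: [-179.9, 0.2, 175.0]
ft_force: [-1.9, 2.6, 17.9]
finger_gap: 0.2
grip_force: 9.0
```

The force rose while z stayed at 73.9 mm, so the drum is fully home (expected top 74). I'll retreat and go for drum C.

{"api": "play_rows", "payload": {
  "motion": [
    [[0, 0, -1, 0, 0, 0], [0, 0, -4, 0, 0, 0], [0, 0, -6, 0, 0, 0], [0, 0, -6, 0, 0, 0], [0, 0, -6, 0, 0, 0]]
  ]
}}

```text
time: 27.4
tool_pos: [509.5, -278.0, 130.9]
tcp_rot: [180.0, -0.0, 175.0]
ft_force: [0.4, 0.6, -0.7]
finger_gap: 0.0
grip_force: 0.0
```

```bash
python3 - <<'E'
from h import *
near([511,-279],"pics/w6.png",z=74); go([448,-70.3,105],150)
w=cam("top")
for k in cv2.findContours(red(w),cv2.RETR_EXTERNAL,cv2.CHAIN_APPROX_NONE)[0]:
    if cv2.contourArea(k)>60:
        (u,v),_=cv2.minEnclosingCircle(k)
        if 200<v<300 and 210<u<460: print("top",u,v,cast(w,(u,v),60).round(1))
E
```

```text
[ 509.  -277.6  130. ] [ 1.799e+02 -1.000e-01  1.750e+02]
drum [320. 267.] [ 510.5 -279.2   74. ] (np.int64(58), [0, 58, 57, 58, 58, 56])
row [7.89, 20.11, 2.53] [0.0, -0.1, 25.0] yaw now 175.0
top 335.70001220703125 259.70001220703125 [448.8 -68.5  60. ]
top 288.3999938964844 244.6999969482422 [478.7  34.6  60. ]
```

View pics/w6.png

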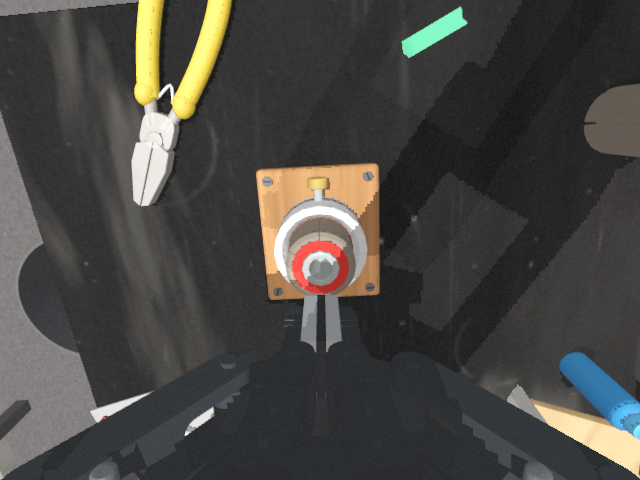

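The view shows the drum low and upright in the ring, with its washer at (320,267). On to drum C.

{"api": "play_rows", "payload": {
  "motion": [
    [[1.2, 3, 0, 0, 0, 5], [2.8, 7, 0, 0, 0, 12], [4.5, 11.5, 0, 0, 0, 19], [6, 15.5, 0.5, 0, 0, 25], [7.8, 20, 1, 0, 0, 25]]
  ],
  "jaw": 1
}}

```text
time: 28.0
tool_pos: [448.1, -70.6, 119.8]
tcp_rot: [-180.0, -0.1, 149.7]
ft_force: [0.5, 0.6, -0.0]
finger_gap: 72.6
grip_force: 0.0
```

{"api": "play_rows", "payload": {
  "motion": [
    [[0, 0, 1, 0, 0, 0], [0, 0, 2, 0, 0, 0], [0, 0, 2.5, 0, 0, 0], [0, 0, 2.5, 0, 0, 0]]
  ]
}}

```text
time: 28.4
tool_pos: [448.8, -72.7, 94.8]
tcp_rot: [-180.0, -0.1, 149.9]
ft_force: [0.1, 0.5, 0.2]
finger_gap: 85.2
grip_force: 0.0
```

```bash
python3 - <<'E'
from h import *
near([448.5,-70]); go([448.1,-70.3,33],150)
E
```

```text
[449.3 -72.9  95.6] [-1.800e+02 -1.000e-01  1.499e+02]
drum [325. 277.] [448.2 -70.6  60. ] (np.int64(30), [31, 29, 12, 30, 30, 31])
row [0.22, 0.17, 6.26] [-0.0, -0.1, -0.1] yaw now 149.9
```

{"api": "play_rows", "payload": {
  "motion": [
    [[0.2, 0.17, 3, 0, 0, 0], [0.22, 0.17, 6, 0, 0, 0], [0.22, 0.17, 6.6, 0, 0, 0], [0.22, 0.17, 6.6, 0, 0, 0]]
  ]
}}

```text
time: 28.85
tool_pos: [447.7, -69.8, 29.6]
tcp_rot: [-180.0, -0.2, 149.9]
ft_force: [0.6, -0.1, 1.0]
finger_gap: 85.3
grip_force: 0.0
```

{"api": "play_rows", "payload": {
  "motion": [
    [[0, 0, 0, 0, 0, 0], [0, 0, 0, 0, 0, 0], [0, 0, 0, 0, 0, 0], [0, 0, 0, 0, 0, 0], [0, 0, 0, 0, 0, 0]]
  ],
  "jaw": 0.3,
  "squeeze": 20
}}

```text
time: 29.35
tool_pos: [449.8, -70.2, 32.1]
tcp_rot: [-180.0, 0.2, 150.0]
ft_force: [-3.0, -2.7, 8.1]
finger_gap: 40.7
grip_force: 19.7
```

{"api": "play_rows", "payload": {
  "motion": [
    [[0, 0, -1.5, 0, 0, 0], [0, 0, -4, 0, 0, 0], [0, 0, -7.5, 0, 0, 0], [0, 0, -10, 0, 0, 0], [0, 0, -10, 0, 0, 0]]
  ]
}}

```text
time: 29.85
tool_pos: [451.6, -70.2, 135.4]
tcp_rot: [179.9, 0.5, 150.0]
ft_force: [0.8, -0.8, -1.1]
finger_gap: 40.3
grip_force: 21.4
```

```bash
python3 - <<'E'
from h import *
go([455,275,135],180)
E
```

```text
row [16.98, 30.06, -0.04] [-0.0, 0.5, -30.0] yaw now 150.0
```

{"api": "play_rows", "payload": {
  "motion": [
    [[1, 2, 0, 0, 0, -3], [2.8, 5, 0, 0, 0, -9], [4.8, 8.5, 0, 0, 0, -15], [6.8, 12, 0, 0, 0, -22], [8.8, 15.5, 0, 0, 0, -30]]
  ]
}}

```text
time: 30.35
tool_pos: [449.4, 110.2, 129.8]
tcp_rot: [-180.0, -0.0, -179.8]
ft_force: [0.3, -0.1, -1.1]
finger_gap: 40.1
grip_force: 21.4
```

```bash
python3 - <<'E'
from h import *
go([457,275,135],180)
E
```

```text
row [-0.83, 16.47, -0.52] [-0.0, -0.0, 0.2] yaw now -179.8
```

{"api": "play_rows", "payload": {
  "motion": [
    [[-0.2, 3.5, 0, 0, 0, 0], [-0.4, 7.5, 0, 0, 0, 0], [-0.6, 11.5, 0, 0, 0, 0], [-0.8, 15, 0, 0, 0, 0], [-0.8, 16.3, 0, 0, 0, 0]]
  ]
}}

```text
time: 30.85
tool_pos: [457.4, 274.6, 129.7]
tcp_rot: [180.0, -0.0, -179.9]
ft_force: [-0.2, -0.5, -1.4]
finger_gap: 40.1
grip_force: 21.4
```

{"api": "play_rows", "payload": {
  "motion": [
    [[0, 0, 0, 0, 0, 0], [0, 0, 2.5, 0, 0, 0], [0, 0, 5, 0, 0, 0], [0, 0, 6.5, 0, 0, 0], [0, 0, 6.5, 0, 0, 0]]
  ]
}}

```text
time: 31.35
tool_pos: [455.9, 269.7, 62.4]
tcp_rot: [-179.8, -0.3, 179.9]
ft_force: [-0.3, -0.6, -0.5]
finger_gap: 40.3
grip_force: 21.4
```

```bash
python3 - <<'E'
from h import *
print(sensors.sense()["tool_pos"])
s=cam("wrist"); cv2.imwrite("pics/w7.png",s["pixels"][:,:,::-1])
E
```

```text
[455.93336495 269.65525083  62.4108367 ]
```

View pics/w7.png

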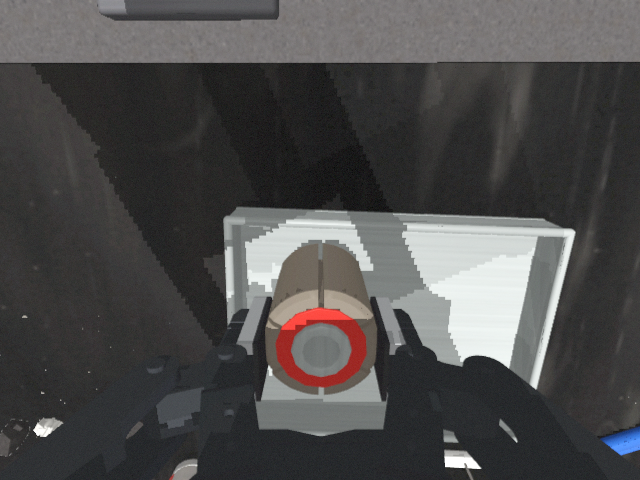

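The view shows the drum above the tray floor near the tray's left wall (column 235). I'll shift it inward, lower it and release.

{"api": "play_rows", "payload": {
  "motion": [
    [[-0.5, 0.8, 0, 0, 0, 0], [-0.9, 1.5, 0, 0, 0, 0], [-0.9, 1.5, 1, 0, 0, 0], [-0.9, 1.5, 2, 0, 0, 0], [-0.9, 1.5, 2.4, 0, 0, 0]]
  ]
}}

```text
time: 31.9
tool_pos: [465.8, 286.3, 39.4]
tcp_rot: [-179.9, -0.1, 180.0]
ft_force: [0.4, -0.3, -1.1]
finger_gap: 40.0
grip_force: 21.4
```

{"api": "play_rows", "payload": {
  "motion": [
    [[0, 0, 0, 0, 0, 0], [0, 0, 0.15, 0, 0, 0], [0, 0, 0.25, 0, 0, 0], [0, 0, 0.25, 0, 0, 0]]
  ]
}}

```text
time: 32.3
tool_pos: [467.1, 286.8, 38.9]
tcp_rot: [180.0, 0.0, 180.0]
ft_force: [0.5, -0.7, -1.4]
finger_gap: 40.0
grip_force: 21.4
```

{"api": "play_rows", "payload": {
  "motion": [
    [[0, 0, 0.15, 0, 0, 0], [0, 0, 0.3, 0, 0, 0], [0, 0, 0.3, 0, 0, 0]]
  ]
}}

```text
time: 32.6
tool_pos: [466.8, 286.7, 35.6]
tcp_rot: [-180.0, -0.0, 180.0]
ft_force: [-1.0, 0.3, -0.8]
finger_gap: 40.3
grip_force: 21.4
```

{"api": "play_rows", "payload": {
  "motion": [
    [[0, 0, 0, 0, 0, 0], [0, 0, 0, 0, 0, 0], [0, 0, 0, 0, 0, 0], [0, 0, -1, 0, 0, 0], [0, 0, -4, 0, 0, 0]]
  ],
  "jaw": 0.68
}}

```text
time: 33.1
tool_pos: [464.6, 285.6, 73.6]
tcp_rot: [-179.8, -0.3, 180.0]
ft_force: [0.7, -1.0, -0.5]
finger_gap: 58.6
grip_force: 0.0
```

{"api": "play_rows", "payload": {
  "motion": [
    [[0, 0, -3, 0, 0, 0], [0, 0, -6, 0, 0, 0], [0, 0, -6, 0, 0, 0]]
  ]
}}

```text
time: 33.4
tool_pos: [470.2, 288.4, 142.3]
tcp_rot: [179.8, 0.5, 180.0]
ft_force: [1.2, 0.4, 0.2]
finger_gap: 58.0
grip_force: 0.0
```

```bash
python3 - <<'E'
from h import *
near([467,287],z=62.5); go([478.3,32.5,135],185)
E
```

```text
[469.  287.8 139.7] [179.8   0.3 180. ]
drum [317. 244.] [465.7 285.7  62.5] (np.int64(0), [59, 59, 59, 0, 1, 1])
row [-0.93, -25.53, 0.4] [0.1, 0.3, -5.0] yaw now 180.0
```

Drum C stands in the tray at (466,286). Now drum B.

{"api": "play_rows", "payload": {
  "motion": [
    [[-0.2, -4.5, 0, 0, 0, 0], [-0.5, -9.5, 0, 0, 0, -2], [-0.9, -14.5, 0, 0, 0, -5], [-1.1, -19.5, 0, 0, 0, -5], [-1.1, -24, 0, 0, 0, -5]]
  ],
  "jaw": 1
}}

```text
time: 33.95
tool_pos: [477.1, 44.7, 135.1]
tcp_rot: [-180.0, -0.1, -175.0]
ft_force: [0.9, 0.2, -0.0]
finger_gap: 85.2
grip_force: 0.0
```

{"api": "play_rows", "payload": {
  "motion": [
    [[0, -1, 1.5, 0, 0, 0], [0, -1.5, 3, 0, 0, 0], [0, -1.5, 3.8, 0, 0, 0], [0, -1.5, 3.8, 0, 0, 0]]
  ]
}}

```text
time: 34.35
tool_pos: [477.6, 32.0, 95.9]
tcp_rot: [180.0, -0.2, -175.0]
ft_force: [0.1, -0.0, 0.3]
finger_gap: 85.5
grip_force: 0.0
```

```bash
python3 - <<'E'
from h import *
near([478.5,33]); go([478.4,31.8,30],185)
E
```

```text
[478.3  32.2  96.9] [ 1.80e+02 -1.00e-01 -1.75e+02]
drum [321. 282.] [478.6  31.6  60. ] (np.int64(5), [7, 26, 5, 6, 6, 4])
row [-0.02, -0.05, 6.69] [0.0, -0.1, -0.0] yaw now -175.0
```

{"api": "play_rows", "payload": {
  "motion": [
    [[0, -0.05, 3, 0, 0, 0], [0, -0.05, 6, 0, 0, 0], [0, -0.05, 6.6, 0, 0, 0], [0, -0.05, 6.6, 0, 0, 0]]
  ]
}}

```text
time: 34.8
tool_pos: [478.4, 31.9, 31.4]
tcp_rot: [180.0, -0.1, -175.0]
ft_force: [-0.1, -0.3, -1.2]
finger_gap: 85.3
grip_force: 0.0
```

{"api": "play_rows", "payload": {
  "motion": [
    [[0, 0, 0, 0, 0, 0], [0, 0, 0, 0, 0, 0], [0, 0, 0, 0, 0, 0], [0, 0, 0, 0, 0, 0], [0, 0, 0, 0, 0, 0]]
  ],
  "jaw": 0.3,
  "squeeze": 20
}}

```text
time: 35.3
tool_pos: [480.7, 31.8, 33.7]
tcp_rot: [180.0, 0.2, -175.0]
ft_force: [-1.4, 2.5, 8.4]
finger_gap: 41.0
grip_force: 19.7
```

{"api": "play_rows", "payload": {
  "motion": [
    [[0, 0, -1.5, 0, 0, 0], [0, 0, -4, 0, 0, 0], [0, 0, -7.5, 0, 0, 0], [0, 0, -11, 0, 0, 0], [0, 0, -11, 0, 0, 0]]
  ]
}}

```text
time: 35.8
tool_pos: [483.0, 31.2, 148.2]
tcp_rot: [-179.9, 0.6, -175.0]
ft_force: [1.6, -0.8, -0.3]
finger_gap: 40.2
grip_force: 21.4
```

```bash
python3 - <<'E'
from h import *
go([515,335,140],180)
E
```

```text
row [-5.81, 29.99, 0.84] [-0.0, 0.6, 5.0] yaw now -175.0
```

{"api": "play_rows", "payload": {
  "motion": [
    [[-0.6, 2.5, 0, 0, 0, 0], [-1.4, 6.5, 0, 0, 0, 2], [-2.2, 10.5, 0, 0, 0, 5], [-3, 14.5, 0, 0, 0, 5], [-3.8, 18.5, 0, 0, 0, 5]]
  ]
}}

```text
time: 36.3
tool_pos: [500.8, 220.4, 141.5]
tcp_rot: [-180.0, -0.0, 180.0]
ft_force: [0.9, -1.0, -0.9]
finger_gap: 40.0
grip_force: 21.4
```

{"api": "play_rows", "payload": {
  "motion": [
    [[-0.8, 4, 0, 0, 0, 0], [-1.2, 8, 0, 0, 0, 0], [-1.2, 11.5, 0, 0, 0, 0], [-1.2, 11.5, 2.5, 0, 0, 0], [-1.2, 11.5, 5, 0, 0, 0]]
  ]
}}

```text
time: 36.8
tool_pos: [513.4, 335.6, 91.7]
tcp_rot: [179.9, 0.1, -179.9]
ft_force: [0.2, -0.6, -1.3]
finger_gap: 39.9
grip_force: 21.4
```

{"api": "play_rows", "payload": {
  "motion": [
    [[0, 0, 0.8, 0, 0, 0], [0, 0, 1, 0, 0, 0], [0, 0, 1, 0, 0, 0]]
  ]
}}

```text
time: 37.1
tool_pos: [513.4, 333.7, 82.3]
tcp_rot: [180.0, 0.0, 179.9]
ft_force: [1.0, -0.5, -0.5]
finger_gap: 40.2
grip_force: 21.4
```

```bash
python3 - <<'E'
from h import *
go([515,335,40],180)
E
```

```text
row [-0.16, 0.13, 4.23] [0.0, 0.0, -0.1] yaw now 179.9
```

{"api": "play_rows", "payload": {
  "motion": [
    [[-0.1, 0, 1.5, 0, 0, 0], [-0.1, 0, 3, 0, 0, 0], [-0.1, 0, 4, 0, 0, 0], [-0.1, 0, 4.5, 0, 0, 0], [-0.1, 0, 4.5, 0, 0, 0]]
  ]
}}

```text
time: 37.6
tool_pos: [514.0, 333.9, 36.4]
tcp_rot: [-180.0, -0.0, 180.0]
ft_force: [0.7, -0.1, -0.8]
finger_gap: 39.8
grip_force: 21.4
```

{"api": "play_rows", "payload": {
  "motion": [
    [[0, 0, 0, 0, 0, 0], [0, 0, 0, 0, 0, 0]]
  ]
}}

```text
time: 37.8
tool_pos: [513.9, 333.8, 36.5]
tcp_rot: [-180.0, -0.0, 180.0]
ft_force: [-0.6, -0.2, -0.8]
finger_gap: 40.3
grip_force: 21.4
```

{"api": "play_rows", "payload": {
  "motion": [
    [[0, 0, 0, 0, 0, 0], [0, 0, 0, 0, 0, 0], [0, 0, 0, 0, 0, 0], [0, 0, -1, 0, 0, 0], [0, 0, -4, 0, 0, 0]]
  ],
  "jaw": 0.68
}}

```text
time: 38.3
tool_pos: [511.7, 332.6, 74.2]
tcp_rot: [-179.8, -0.3, 180.0]
ft_force: [-0.1, 0.5, -0.3]
finger_gap: 58.2
grip_force: 0.0
```

{"api": "play_rows", "payload": {
  "motion": [
    [[0, 0, -3, 0, 0, 0], [0, 0, -7, 0, 0, 0], [0, 0, -9, 0, 0, 0], [0, 0, -9, 0, 0, 0], [0, 0, -9, 0, 0, 0]]
  ]
}}

```text
time: 38.8
tool_pos: [514.4, 334.1, 167.8]
tcp_rot: [180.0, 0.1, 180.0]
ft_force: [-0.1, 0.1, -1.6]
finger_gap: 58.1
grip_force: 0.0
```

```bash
python3 - <<'E'
from h import *
near([466,286],z=62.5); near([514,334],z=62.5)
w=cam("scene"); cv2.imwrite("pics/fin.png",w["pixels"][:,:,::-1])
E
```

```text
[513.7 333.7 166.3] [-180.   -0.  180.]
drum [248. 168.] [466.3 286.2  62.5] (np.int64(0), [1, 0, 59, 0, 2, 59])
[513.3 333.5 165.4] [-1.799e+02 -1.000e-01  1.800e+02]
drum [321. 238.] [512.2 333.1  62.5] (np.int64(1), [59, 0, 59, 0, 1, 2])
```

View pics/fin.png

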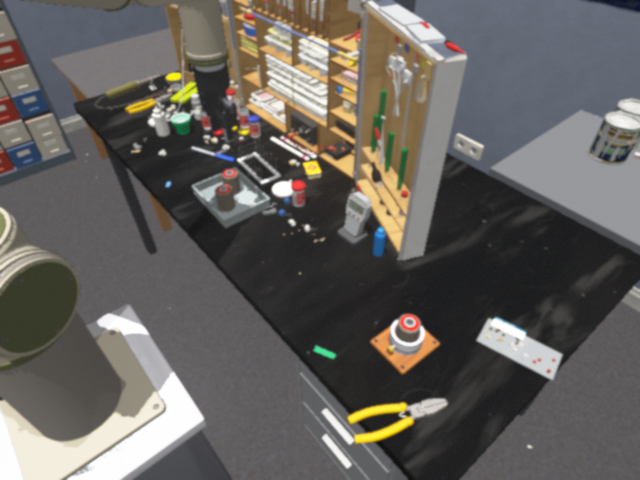

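The scene shows both hard drums standing in the tray near (225,190), the supple drum seated in the ring at (408,328), and the gauge, bottle, vial and pliers where they were. I'm handing in.

```bash
python3 -c "
from bench import job
print(job.hand_in())"
```

```text
the job is handed in; nothing more can be done
None
```

The supple drum (the one nearest the tray) is pressed fully home in the loading block, both hard drums stand in the scrap tray, and the job was handed in at about 39 s; the drum first stuck in the cone and needed a twist to free it, with the highest push I read 22.5 N.

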